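# Free the jammed marver

### The arm

A 6-joint arm with a two-finger parallel gripper is mounted at the origin on the work surface. World frame = base frame: x ahead of the robot, y to its left, z up, the work surface at z = 0. Lengths are in m, angles in rad, forces in N, time in s.
With the tool pointing down it reaches from about 0.375 to 0.9 m from the base axis. Payload 3.1 kg.
Tool frame: the origin (TCP) lies at the very end of the fingers, on their centre line; the grasp point (between the pads) lies 19 mm behind it (manip.grasp_offset is the distance from the TCP to the grasp point, in m); y points along the fingers, z is the direction in which the jaws open and shut, and the axes are right-handed (so a half turn about y gives the same grasp; the last joint's range is limited). The gripper opens to 85 mm and grips with 20 to 120 N. Pads are 22 mm wide; open, the fingers measure 114 mm over their backs; the gripper's body (76 mm by 85 mm) begins 54 mm behind the grasp point. The pads swing forward as they close: fully open they stand 13 mm farther back than shut.
Start: joints at [-1.526, 0.527, 1.433, -0, 1.181, -0.178], TCP at [0.139, -0.609, 0.231] pointing down, gripper open.
Joint ranges: [-3.08, 3.08], [-0.75, 2.2], [0.22, 2.44], [-1.43, 4.57], [0, 2.65], [-2.85, 2.85]. Speed limits (rad/s): [2.79, 2.79, 3.14, 3.14, 3.14, 3.14].

### API

Orientations are given as a unit quaternion [x, y, z, w].
In Python, from station import manip gives the robot as it stands.
- The arm moves only by the tool apply_moves, never from a script. Its argument "motion" is a list of rows, each a list of 5 numbers: the finger opening in mm, from 0 to 85.4, then the shift along the tool's x, y, z in units of 30 mm (1.0 is 30 mm), then the turn about the tool's y in units of 10 degrees (1.0 is 10 degrees). In form: [[fingers, x, y, z, twist], ...]. A call has 1 to 12 rows; each row is the pose to reach, as a shift and turn from the pose commanded when the call began, along the tool's axes at that moment; what a row does not reach only later rows make up. A row lasts 1/8 s, in which the tool goes at most 62.5 mm and 10.7 degrees, less where a joint would pass 70% of its speed; a pose out of reach is approached as far as the arm can. A call with a gripper value outside its range is refused whole. The fingers move at their own pace and stop on an object; "squeeze" is the grip in N (left out, the last holds). Time passes only in rows, so rows that repeat a pose let the fingers close. It gives the time, the measured TCP pose, the force and the opening at its end, in the units of the state.
- manip.sense(): the state, without advancing time (a new reading comes with each control period).
- manip.snapshot(name): name is "scene" or "side" or "wrist"; returns the picture (400x640x3 uint8, red, green, blue); there is no depth.
- manip.get_calibration(name): a dict with "intrinsics" (3x3 intrinsics, pixels), "dist_coeffs" ([k1, k2, p1, p2, k3] as OpenCV has them; the pictures are not rectified), "extrinsics" (4x4, takes a point from camera to world coordinates). Camera axes: x right, y up, looking along -z (the intrinsics and any distortion apply to the point x, -y, -z); pixel columns grow to the right and rows downward; lengths in m; the calibration is good to about 2 mm. A picture is of the moment at which its call begins: read the wrist's pose just before it. get_calibration takes no time and is no camera call; for the wrist camera it gives the pose at the moment of the call.
- manip.sign_off(): hands the job in, once; it reports no verdict.
The state is a dict: "t": time; "q": joint angles; "qd": joint speeds; "tau": joint torques, N m; "tcp_pos": TCP position; "tool_rot": TCP orientation; "force": force on the tool from outside, world axes, zero at the start; "ft_torque": the same for the moment, N m; "finger_gap": opening from 0.0 (shut) to 1.0 (fully open).
Only numpy, scipy, OpenCV 4.12 (cv2) and the standard library are available. Lean on these libraries where they do the work, as an engineer would, in place of code of your own. Each camera call takes 0.05 s, during which the arm holds its last target.

### The job

The red-handled marver has got jammed cornerwise in its steel pan, with two corners caught under the pan's folded-in rims. Turn it square with the pan, down in the pan, so that its corners come free, then lift it out and set it down gently, flat on its plate, in the middle of the black work board. Leave the blue-handled marver where it lies.

Things in the scene. Friction and masses are not known exactly. Their poses are not given: they have to be found in the camera images.
- red_marver_grip (a point): Middle of the red grip bar (90 x 18 x 28 mm, along x, on two thin posts) of the jammed marver: a dark graphite plate 130 (x) x 70 (y) x 14 mm, 0.3 kg. The point is 64 mm above the plate's underside, over its centre; bar from 50 to 78 mm. z up. At first it lies flat on the floor of pan, 27 to 31 degrees anticlockwise (from above) of the pan's x, two opposite corners under the rims.
- pan: Steel pan, fixed, holding the red-handled marver: outside 193 (x) x 138 (y) x 28 mm high, walls and floor 4 mm; origin at the centre of its underside. Both long rims fold inwards: lips 24 to 28 mm up overhang the 130 mm wide inside by 15 mm each, leaving an opening 100 x 185 mm. The plate lifts out once centred and its x within 10 degrees of the pan's x.
- board_top (a point): Centre of the top face of the black work board, a flat fixed slab 200 x 200 x 6 mm; this point is 6 mm above the bench.
- blue_marver_grip (a point): Centre of the blue handle of another marver, the same in shape and size, which lies square in a second, like pan. Not to be disturbed.
Things that resemble listed ones, but are neither listed nor needed, are in the scene too. Leave any purple or yellow look-alike of the part that bears red_marver_grip alone. What is shaped like the pan but yellow is not meant.

How it is judged:
By the outcome, as a careful person would: the job done as asked, in the order asked, and still so for the second after the job is handed in, with the robot touching nothing.
It also fails if it takes over 43 s, if anything falls off the work surface, if the arm or the gripper's body presses on something with over 40 N, if the wrist force passes 120 N, or if a joint passes its speed limit or range.

## Working session

There is one attempt and no reset: what is moved stays moved. The work goes in short steps, Python scripts to look and compute and a tool call to move; the robot and the scene stay as the last step left them, time stands still between calls to the robot, and variables do not carry over. Pictures are saved under pics/ and viewed, and the job is handed in when it is done.

Besides the shell and the picture viewer there is one more tool, called after "Request:" as name([rows], argument=value, ...), one row to a line, values as JSON. apply_moves: Moves the arm, as the interface text tells. Its arguments: {"type":"object","properties":{"motion":{"type":"array"},"squeeze":{"type":"number"}},"required":["motion"]}

```bash
ls; mkdir -p pics; python3 - <<'E'
from station import manip
import cv2, numpy as np
s=manip.sense(); print(s['t'],s['tcp_pos'],s['tool_rot'],s['force'],s['finger_gap'],manip.grasp_offset)
for n in ('scene','side','wrist'):
    c=manip.get_calibration(n); print(n,np.round(c['intrinsics'],1).tolist(),np.round(c['dist_coeffs'],4),np.round(c['extrinsics'],4).tolist())
    im=manip.snapshot(n); cv2.imwrite(f'pics/{n}0.png',im[:,:,::-1])
E
```

```text
pics
0.0 [ 0.13871855 -0.60865364  0.23033038] [-0.07890787  0.70345984 -0.70190694  0.07902177] [ 0.23034916  0.58773994 -0.03852571] 1.0019478959841872 0.0187
scene [[376.4, 0.0, 312.4], [0.0, 376.4, 202.3], [0.0, 0.0, 1.0]] [-0.0717  0.      0.      0.      0.    ] [[-0.844, -0.4523, 0.2883, 0.7262], [0.5363, -0.7167, 0.4457, 0.4662], [0.0051, 0.5308, 0.8475, 0.9471], [0.0, 0.0, 0.0, 1.0]]
side [[440.7, 0.0, 324.3], [0.0, 440.7, 202.2], [0.0, 0.0, 1.0]] [-0.0146  0.      0.      0.      0.    ] [[-0.9857, 0.0918, -0.1411, 0.2598], [-0.168, -0.5886, 0.7908, 0.9711], [-0.0104, 0.8032, 0.5956, 0.7953], [0.0, 0.0, 0.0, 1.0]]
wrist [[323.2, 0.0, 319.2], [0.0, 323.2, 193.0], [0.0, 0.0, 1.0]] [-0.0678  0.      0.      0.      0.    ] [[0.2212, 0.9304, 0.2924, 0.2136], [-0.9752, 0.2117, 0.0642, -0.5915], [-0.0022, -0.2994, 0.9541, 0.3728], [0.0, 0.0, 0.0, 1.0]]
```

View pics/scene0.png

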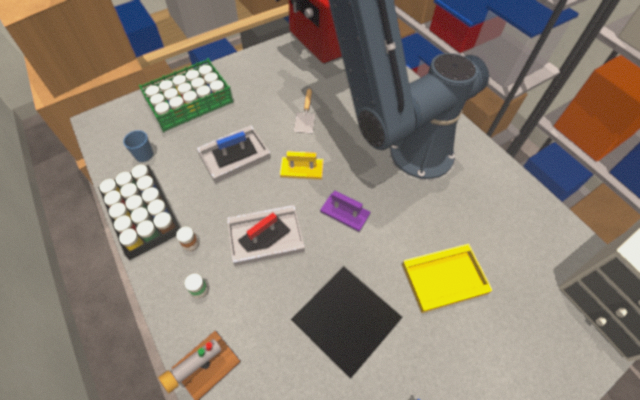

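View pics/side0.png

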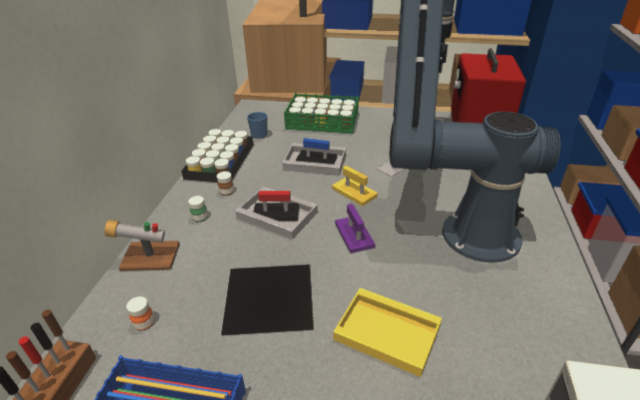

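View pics/wrist0.png

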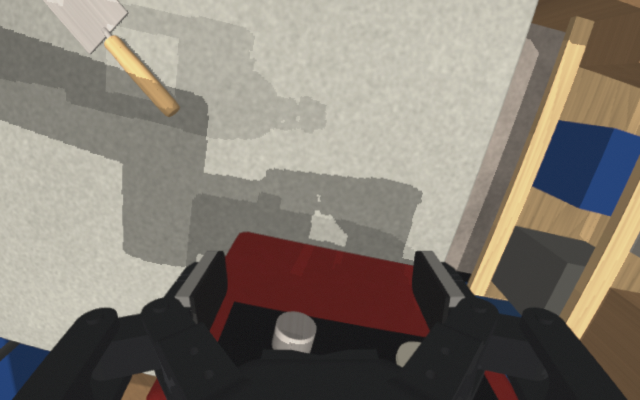

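Candidates in the scene view:
- Red-grip marver at (264,230). It matches: red bar, dark plate, grey pan.
- Blue marver at (231,140), yellow look-alike at (302,160), purple at (346,207).
- Yellow pan at (447,275) and red toolbox at (313,27).

In the side view, red is at (275,197) and the board is at about (268,298).

```bash
cat > h.py <<'E'
import numpy as np, cv2
from station import manip
def rays(c,uv):
    K=np.array(c['intrinsics']);d=np.array(c['dist_coeffs']);E=np.array(c['extrinsics'])
    p=cv2.undistortPoints(np.array(uv,float).reshape(-1,1,2),K,d).reshape(-1,2)
    v=np.c_[p[:,0],-p[:,1],-np.ones(len(p))]@E[:3,:3].T
    return E[:3,3],v/np.linalg.norm(v,axis=1)[:,None]
def onplane(c,uv,z):
    o,v=rays(c,uv); return o+v*((z-o[2])/v[:,2])[:,None]
def proj(c,P):
    K=np.array(c['intrinsics']);d=np.array(c['dist_coeffs']);E=np.array(c['extrinsics'])
    q=(np.atleast_2d(P)-E[:3,3])@E[:3,:3]; q=q*[1,-1,-1]
    return cv2.projectPoints(q,np.zeros(3),np.zeros(3),K,d)[0].reshape(-1,2)
def tri(cs,uvs):
    A=np.zeros((3,3));b=np.zeros(3);L=[]
    for c,u in zip(cs,uvs):
        o,v=rays(c,[u]);v=v[0];M=np.eye(3)-np.outer(v,v);A+=M;b+=M@o;L.append((o,M))
    x=np.linalg.solve(A,b); return x,[np.linalg.norm(M@(x-o)) for o,M in L]
def big(mask,roi=None):
    m=mask.astype(np.uint8)*255
    if roi: z=np.zeros_like(m);x0,y0,x1,y1=roi;z[y0:y1,x0:x1]=m[y0:y1,x0:x1];m=z
    c=cv2.findContours(m,cv2.RETR_EXTERNAL,cv2.CHAIN_APPROX_NONE)[0]
    return max(c,key=cv2.contourArea)
def hsv(im): return cv2.cvtColor(im,cv2.COLOR_RGB2HSV).astype(int)
def redmask(im):
    h=hsv(im); return ((h[...,0]<8)|(h[...,0]>172))&(h[...,1]>150)&(h[...,2]>90)
def quad(m,roi):
    c=big(m,roi); hull=cv2.convexHull(c)
    for e in np.arange(1,30,.5):
        q=cv2.approxPolyDP(hull,e,True)
        if len(q)==4: return q[:,0].astype(float),c
E
python3 - <<'E'
import cv2
for n,r in (('scene',(190,110,420,390)),('side',(200,130,400,340))):
    im=cv2.imread(f'pics/{n}0.png'); x0,y0,x1,y1=r; k=im[y0:y1,x0:x1]
    k=cv2.resize(k,None,fx=min(800/k.shape[1],600/k.shape[0]),fy=min(800/k.shape[1],600/k.shape[0]),interpolation=cv2.INTER_CUBIC); cv2.imwrite(f'pics/{n}0c.png',k)
E
python3 - <<'E'
from h import *
cs={n:manip.get_calibration(n) for n in('scene','side')}
ims={n:cv2.imread(f'pics/{n}0.png')[:,:,::-1].copy() for n in cs}
R={'scene':(225,200,305,260),'side':(235,180,320,235)}
B={'scene':(285,260,410,385),'side':(215,258,320,340)}
uv=[]
for n in cs:
    c=big(redmask(ims[n]),R[n]); m=cv2.moments(c); u=(m['m10']/m['m00'],m['m01']/m['m00']); uv.append(u)
    print(n,'red',u,cv2.minAreaRect(c))
    h=hsv(ims[n]); q,_=quad(h[...,2]<60,B[n]); print(n,'board',q.tolist()); P=onplane(cs[n],q,.006); print(np.round(P,4).tolist(),'mean',P.mean(0), 'sides',np.linalg.norm(P-np.roll(P,1,0),axis=1))
print('red tri',tri(list(cs.values()),uv))
E
```

```text
scene red (261.15259259259255, 225.23037037037034) ((261.5600280761719, 225.08001708984375), (8.40000057220459, 33.599998474121094), 53.13010025024414)
scene board [[343.0, 269.0], [399.0, 316.0], [350.0, 376.0], [293.0, 319.0]]
[[0.4494, 0.1918, 0.006], [0.4027, 0.371, 0.006], [0.5872, 0.4192, 0.006], [0.6302, 0.2345, 0.006]] mean [0.51737384 0.30413307 0.006     ] sides [0.18576518 0.18517535 0.19065031 0.18968604]
side red (274.000641025641, 195.37115384615385) ((273.5, 195.5), (9.0, 31.0), 90.0)
side board [[308.0, 265.0], [312.0, 328.0], [222.0, 334.0], [232.0, 269.0]]
[[0.4427, 0.192, 0.006], [0.396, 0.38, 0.006], [0.5843, 0.4267, 0.006], [0.6281, 0.2361, 0.006]] mean [0.51277914 0.30870884 0.006     ] sides [0.19059339 0.19369016 0.19398495 0.19561124]
red tri (array([ 0.58017918, -0.01002848,  0.06394094]), [np.float64(0.0001714876225634882), np.float64(0.0001714876225633486)])
```

```bash
ls pics
```

```text
scene0.png
scene0c.png
side0.png
side0c.png
wrist0.png
```

View pics/scene0c.png

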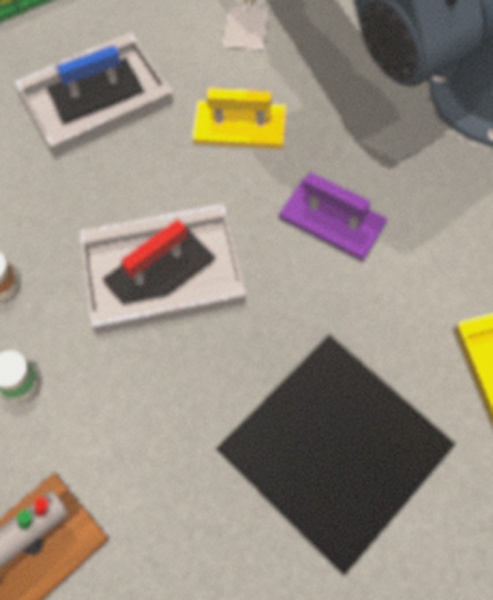

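View pics/side0c.png

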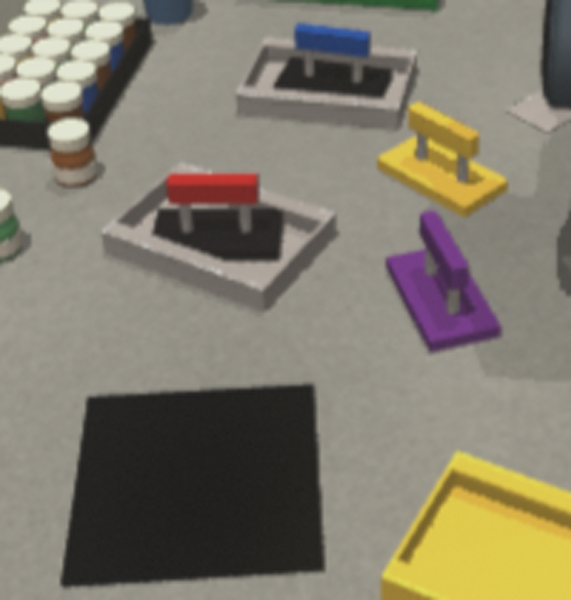

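The close crop confirms the choice: red bar on a dark plate, set cornerwise in the grey pan. The grip triangulates to z≈0.064, against about 0.068 expected. Next I get rough pan and bar angles for the hover.

```bash
python3 - <<'E'
from h import *
from scipy.spatial.transform import Rotation as R
c=manip.get_calibration('scene'); im=cv2.imread('pics/scene0.png')[:,:,::-1].copy()
k=big(redmask(im),(225,200,305,260)); vx,vy,x,y=cv2.fitLine(k,cv2.DIST_L2,0,.01,.01).ravel()
P=onplane(c,[[x-15*vx,y-15*vy],[x+15*vx,y+15*vy]],.07); d=P[1]-P[0]; print('bar ang',np.degrees(np.arctan2(d[1],d[0])))
# pan outer top corners read off the crop (x2.143 scale, offset 190,110)
q=np.array([[82,234],[223,207],[244,298],[95,326]])/2.143+[190,110]
P=onplane(c,q,.028); print(P.round(4).tolist(),P.mean(0)); 
for i in range(4): d=P[(i+1)%4]-P[i]; print(np.linalg.norm(d),np.degrees(np.arctan2(d[1],d[0])))
s=manip.sense(); r=R.from_quat(s['tool_rot']); print(r.as_matrix().round(3))
t=np.array([.58,-.01,.25]); print('shift',r.inv().apply(t-s['tcp_pos'])/.03)
E=np.array(manip.get_calibration('wrist')['extrinsics']); print('cam in tool',r.inv().apply(E[:3,3]-s['tcp_pos']),r.inv().apply(E[:3,2]))
E
```

```text
bar ang -169.53331085653033
[[0.6433, -0.0959, 0.028], [0.4655, -0.0328, 0.028], [0.5119, 0.0954, 0.028], [0.6866, 0.0301, 0.028]] [ 0.57683783 -0.0007945   0.028     ]
0.18865524726105284 160.45619057460917
0.13629737872317368 70.10914737429671
0.18645885591906344 -20.502653733561687
0.13318196351404102 -108.94282278890351
[[-0.975 -0.     0.222]
 [-0.222  0.002 -0.975]
 [-0.    -1.    -0.002]]
shift [-18.772665    -0.61515884 -16.20001606]
cam in tool [-0.07689142 -0.14236982 -0.00042249] [-2.99753001e-01 -9.54016761e-01  3.97936079e-04]
```

Request:
apply_moves([
  [85, -1, -0.1, -0.87, 0],
  [85, -2.5, -0.3, -2.2, 0],
  [85, -4.1, -0.5, -3.55, 0],
  [85, -5.7, -0.6, -4.9, 0],
  [85, -7.3, -0.6, -6.3, 0],
  [85, -8.9, -0.6, -7.7, 0],
  [85, -10.5, -0.6, -9.1, 0],
  [85, -12.1, -0.6, -10.45, 0],
  [85, -13.7, -0.6, -11.8, 0],
  [85, -15.3, -0.6, -13.2, 0],
  [85, -16.9, -0.6, -14.6, 0],
  [85, -18, -0.6, -15.6, 0],
])

```text
t: 1.65
tcp_pos: [0.5624, -0.031, 0.2491]
tool_rot: [0.079, -0.703, 0.703, -0.079]
force: [0.3, -1.0, 0.5]
finger_gap: 0.997
```

```bash
python3 - <<'E'
from h import *
s=manip.sense(); print(s['t'],s['q'],s['tcp_pos'],s['force'],np.abs(s['qd']).max())
np.savez('w1.npz',E=manip.get_calibration('wrist')['extrinsics'])
im=manip.snapshot('wrist'); cv2.imwrite('pics/wrist1.png',im[:,:,::-1])
E
```

```text
1.65 [-2.53414675e-01  4.23366374e-01  1.56919620e+00 -1.33579911e-05
  1.14900555e+00  1.09246937e+00] [ 0.56243184 -0.03100161  0.24913378] [ 0.32746309 -0.96457856  0.46142645] 0.7336398401800807
```

View pics/wrist1.png

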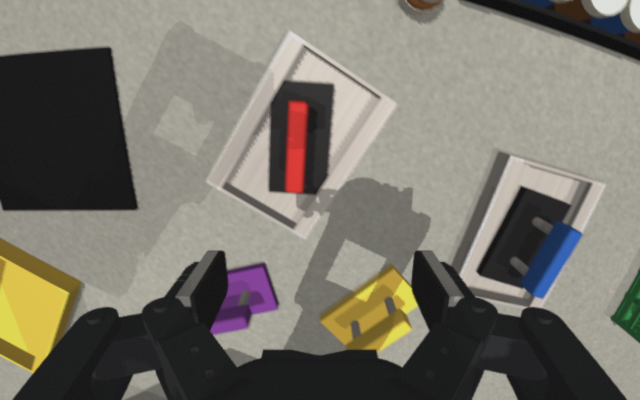

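The wrist view shows the red bar around (297,145) in the grey pan, with outer corners at about (291,31), (397,102), (307,238) and (208,182). The board is at left, blue at (550,260), purple at (240,300) and yellow at (370,310).

```bash
python3 - <<'E'
from h import *
c=manip.get_calibration('wrist'); c=dict(c); c['extrinsics']=np.load('w1.npz')['E']
im=cv2.imread('pics/wrist1.png')[:,:,::-1].copy(); h=hsv(im)
g=cv2.cvtColor(im,cv2.COLOR_RGB2GRAY)
cr=cv2.resize(im[20:250,190:410],None,fx=2.6,fy=2.6,interpolation=cv2.INTER_CUBIC); cv2.imwrite('pics/w1c.png',cr[:,:,::-1])
k=big(redmask(im),(250,70,340,220)); r=cv2.minAreaRect(k); b=cv2.boxPoints(r); print('red box',b.round(1).tolist())
P=onplane(c,b,.082); print(P.round(4).tolist(),P.mean(0),[np.linalg.norm(P[i]-P[i-1]) for i in range(4)])
d=P[0]-P[1]; e=P[1]-P[2]; print([np.degrees(np.arctan2(v[1],v[0])) for v in (d,e)])
q=[[291,31],[397,102],[307,238],[208,182]]
P=onplane(c,q,.028); print(P.round(4).tolist(),P.mean(0))
for i in range(4): d=P[(i+1)%4]-P[i]; print(np.linalg.norm(d),np.degrees(np.arctan2(d[1],d[0])))
E
```

```text
red box [[282.8999938964844, 191.3000030517578], [288.1000061035156, 99.80000305175781], [308.3999938964844, 100.9000015258789], [303.20001220703125, 192.39999389648438]]
[[0.5362, 0.0009, 0.082], [0.6243, 0.0133, 0.082], [0.6274, -0.0053, 0.082], [0.5395, -0.0192, 0.082]] [ 0.58185962 -0.00257088  0.082     ] [np.float64(0.020407247899779532), np.float64(0.08896589102841912), np.float64(0.01883723136807586), np.float64(0.08897057454186201)]
[np.float64(-172.04110707099366), np.float64(99.56508767797408)]
[[0.6908, 0.0288, 0.028], [0.6465, -0.0984, 0.028], [0.4658, -0.0369, 0.028], [0.5101, 0.0919, 0.028]] [ 0.57829666 -0.00366496  0.028     ]
0.1347309876236096 -109.208966535899
0.1908226687778671 161.21070274124844
0.13619243100589343 71.02886862664305
0.1913828942869692 -19.22770182685166
```

View pics/w1c.png

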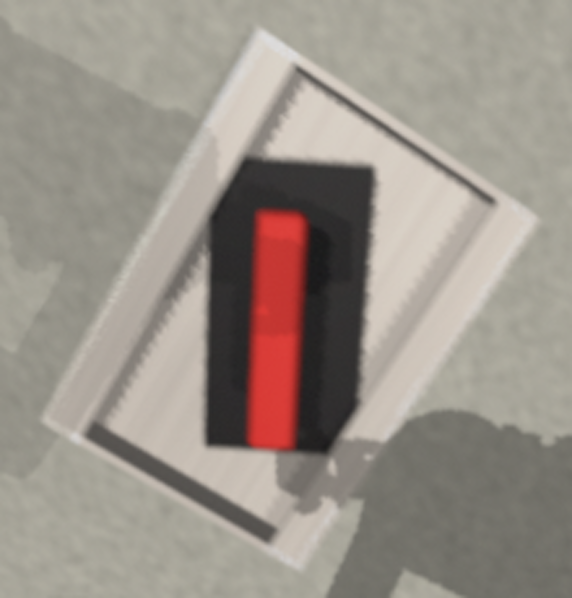

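Measurements agree:
- **Pan:** centre (0.578,-0.004), x axis at about -19°. Measured 191x135 against 193x138.
- **Bar:** centre (0.582,-0.003), length 89 mm, at about +8.6°. That is 27.7° relative to the pan, inside the stated 27–31°.

Next is a lower hover to check before the grasp.

```bash
cat >> h.py <<'E'
from scipy.spatial.transform import Rotation as R
def to(target,barang=None):
    s=manip.sense(); r=R.from_quat(s['tool_rot']); z=r.apply([0,0,1]); jaw=np.degrees(np.arctan2(z[1],z[0]))
    print('t',round(s['t'],2),'tcp',s['tcp_pos'].round(4),'jaw',round(jaw,2),'tool y',r.apply([0,1,0]).round(3),'F',np.round(s['force'],1),'gap',round(s['finger_gap']*85.4,1),'q6',round(s['q'][5],2))
    print('shift units',(r.inv().apply(np.array(target)-s['tcp_pos'])/.03).round(3))
    if barang is not None:
        d=(barang-90-jaw+90)%180-90; print('twist',round(-d/10,3))
E
python3 - <<'E'
from h import *
to([.5815,-.003,.13],8.6)
E
```

```text
t 1.7 tcp [ 0.5658 -0.0261  0.2493] jaw -76.95 tool y [ 0.005  0.004 -1.   ] F [3.2 1.9 0.1] gap 85.1 q6 1.09
shift units [-0.662  3.983 -0.621]
twist 0.445
```

Request:
apply_moves([
  [85, -0.2, 0.8, -0.2, 0.1],
  [85, -0.4, 2, -0.35, 0.25],
  [85, -0.6, 3.2, -0.55, 0.4],
  [85, -0.75, 3.8, -0.7, 0.45],
  [85, -0.75, 3.95, -0.7, 0.45],
  [85, -0.75, 3.95, -0.7, 0.45],
])

```text
t: 2.45
tcp_pos: [0.5791, -0.0081, 0.1314]
tool_rot: [0.051, -0.705, 0.705, -0.052]
force: [0.1, -0.3, 0.2]
finger_gap: 0.994
```

```bash
python3 - <<'E'
from h import *
to([.5815,-.003,.049],8.6)
np.savez('w2.npz',E=manip.get_calibration('wrist')['extrinsics'])
im=manip.snapshot('wrist'); cv2.imwrite('pics/wrist2.png',im[:,:,::-1])
c=dict(manip.get_calibration('wrist')); c['extrinsics']=np.load('w2.npz')['E']
k=big(redmask(im),(200,70,440,300)); r=cv2.minAreaRect(k); b=cv2.boxPoints(r); print('red box',b.round(1).tolist())
P=onplane(c,b,.082); print(P.round(4).tolist(),P.mean(0),[np.linalg.norm(P[i]-P[i-1]) for i in range(4)])
d=P[0]-P[1]; e=P[1]-P[2]; print([np.degrees(np.arctan2(v[1],v[0])) for v in (d,e)])
to([.5815,-.003,.049],8.6)
E
```

```text
t 2.45 tcp [ 0.5791 -0.0081  0.1314] jaw -81.67 tool y [ 0.001 -0.    -1.   ] F [ 0.1 -0.3  0.2] gap 84.9 q6 1.22
shift units [-0.1    2.747 -0.158]
twist -0.027
red box [[298.29998779296875, 141.1999969482422], [326.79998779296875, 140.39999389648438], [330.6000061035156, 274.79998779296875], [302.1000061035156, 275.6000061035156]]
[[0.6256, 0.0118, 0.082], [0.6285, -0.0049, 0.082], [0.5391, -0.0212, 0.082], [0.5356, -0.0021, 0.082]] [ 0.58221318 -0.00407724  0.082     ] [np.float64(0.09105959986892688), np.float64(0.01692682264173136), np.float64(0.0909495768331736), np.float64(0.019384420192322994)]
[np.float64(99.89552731523611), np.float64(10.337412700456769)]
t 2.5 tcp [ 0.5794 -0.0082  0.1318] jaw -81.68 tool y [ 0.002 -0.    -1.   ] F [-0.4  0.  -0.1] gap 85.0 q6 1.22
shift units [-0.09   2.762 -0.163]
twist -0.028
```

View pics/wrist2.png

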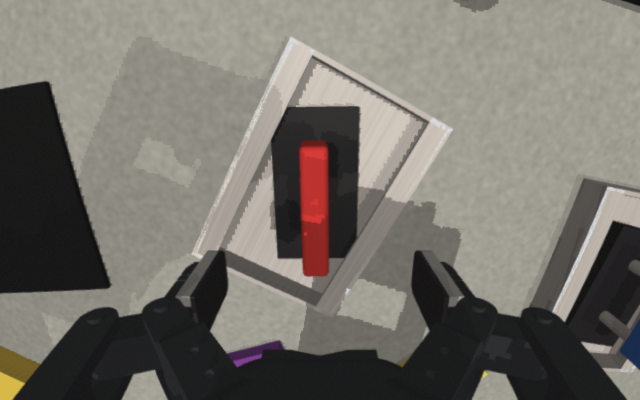

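The wrist view shows the bar at about (315,208) with ends at (313,141) and (315,275), in the pan and between the open fingers. I measure its centre at (0.582,-0.004), angle about 9°, length 91 mm, consistent with the earlier figures. I descend, then close gently.

Request:
apply_moves([
  [85, -0.05, 0.6, -0.06, 0],
  [85, -0.11, 1.5, -0.13, -0.05],
  [85, -0.11, 2.3, -0.13, -0.05],
  [85, -0.11, 2.7, -0.13, -0.05],
  [85, -0.11, 2.75, -0.13, -0.05],
], squeeze=30)

```text
t: 3.12
tcp_pos: [0.5809, -0.0034, 0.0475]
tool_rot: [-0.055, 0.705, -0.705, 0.054]
force: [0.3, 0.9, -0.1]
finger_gap: 0.995
```

```bash
python3 - <<'E'
from h import *
to([.582,-.0038,.049],9)
im=manip.snapshot('wrist'); cv2.imwrite('pics/wrist3.png',im[:,:,::-1])
E
```

```text
t 3.12 tcp [ 0.5809 -0.0034  0.0475] jaw -81.19 tool y [-0.001  0.    -1.   ] F [ 0.3  0.9 -0.1] gap 85.0 q6 1.22
shift units [-0.033 -0.05   0.019]
twist -0.019
```

View pics/wrist3.png

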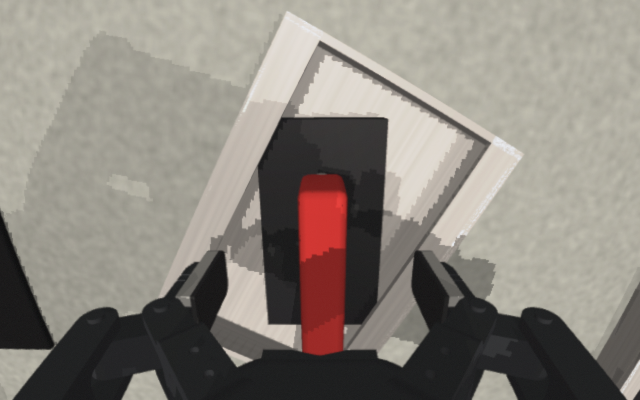

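The bar (columns 300–346) sits centred between the pads (225 and 415). Closing.

Request:
apply_moves([
  [50, 0, 0, 0, 0],
  [30, 0, 0, 0, 0],
  [20, 0, 0, 0, 0],
  [14, 0, 0, 0, 0],
  [12, 0, 0, 0, 0],
  [10, 0, 0, 0, 0],
  [10, 0, 0, 0, 0],
  [10, 0, 0, 0, 0],
], squeeze=30)

```text
t: 4.18
tcp_pos: [0.5816, -0.0036, 0.0486]
tool_rot: [0.054, -0.705, 0.705, -0.055]
force: [-0.4, -1.3, 3.8]
finger_gap: 0.209
```

```bash
python3 - <<'E'
from h import *
to([.582,-.0038,.049],9)
E
```

```text
t 4.17 tcp [ 0.5816 -0.0036  0.0486] jaw -81.18 tool y [ 0.001 -0.    -1.   ] F [-0.4 -1.3  3.8] gap 17.8 q6 1.22
shift units [-0.011 -0.014  0.01 ]
twist -0.018
```

Gripped: the gap is 17.8 mm against an 18 mm bar. Now I turn it clockwise by 28°, down in the pan and relieved by about 1 mm so it slides.

Request:
apply_moves([
  [10, 0, -0.03, 0, 0],
  [10, 0, -0.03, 0, 0.3],
  [10, 0, -0.03, 0, 0.7],
  [10, 0, -0.03, 0, 1.1],
  [10, 0, -0.03, 0, 1.5],
], squeeze=45)

```text
t: 4.8
tcp_pos: [0.5804, -0.0026, 0.0487]
tool_rot: [0.038, 0.706, -0.706, -0.04]
force: [-0.4, 0.9, -0.2]
finger_gap: 0.204
```

```bash
python3 - <<'E'
from h import *
to([.578,-.0037,.0495],-19)
print(manip.sense()['ft_torque'])
E
```

```text
t 4.8 tcp [ 0.5804 -0.0026  0.0487] jaw -96.3 tool y [-0.002  0.001 -1.   ] F [-0.4  0.9 -0.2] gap 17.4 q6 1.48
shift units [ 0.077 -0.028  0.046]
twist 1.27
[ 0.31189748 -0.03676537  0.10557442]
```

Request:
apply_moves([
  [10, 0.02, 0, 0.02, 0.4],
  [10, 0.05, 0, 0.03, 0.8],
  [10, 0.07, 0, 0.05, 1.15],
  [10, 0.07, 0, 0.05, 1.28],
  [10, 0.07, 0, 0.05, 1.28],
])

```text
t: 5.42
tcp_pos: [0.5786, -0.0045, 0.0488]
tool_rot: [0.116, 0.697, -0.697, -0.117]
force: [0.8, -0.3, -3.5]
finger_gap: 0.204
```

```bash
python3 - <<'E'
from h import *
to([.578,-.0037,.0495],-19)
E_=manip.get_calibration('wrist')
im=manip.snapshot('wrist'); cv2.imwrite('pics/wrist4.png',im[:,:,::-1])
im=manip.snapshot('scene'); cv2.imwrite('pics/scene4.png',cv2.resize(im[180:280,200:330],None,fx=5,fy=5,interpolation=cv2.INTER_CUBIC)[:,:,::-1])
E
```

```text
t 5.42 tcp [ 0.5786 -0.0045  0.0488] jaw -108.94 tool y [-0.001  0.    -1.   ] F [ 0.8 -0.3 -3.5] gap 17.4 q6 1.7
shift units [ 0.028 -0.024 -0.017]
twist 0.006
```

View pics/wrist4.png

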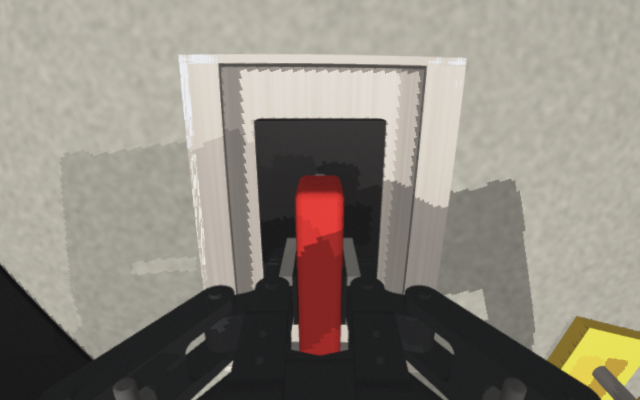

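View pics/scene4.png

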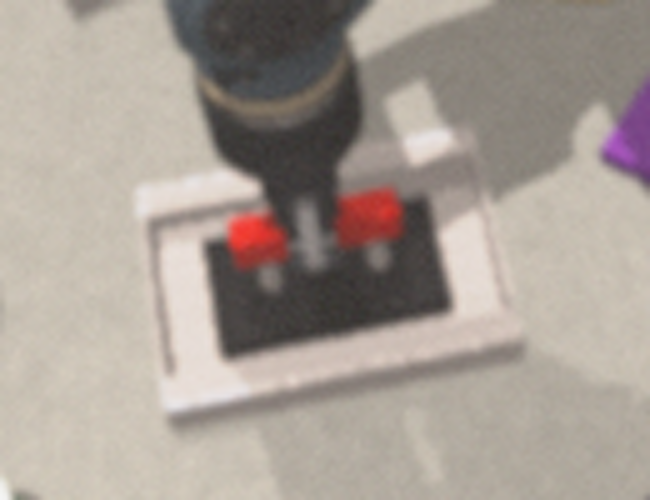

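The plate is square and central. Its edges are at columns 255–385 between lip edges 222–425, and both corners are visibly free. Fz of about -3.5 N shows the weight is carried. Lifting straight up.

Request:
apply_moves([
  [10, 0, -0.15, 0, 0],
  [10, 0, -0.35, 0, 0],
  [10, 0, -0.6, 0, 0],
  [10, 0, -0.9, 0, 0],
  [10, 0, -1.4, 0, 0],
  [10, 0, -2.0, 0, 0],
  [10, 0, -2.7, 0, 0],
  [10, 0, -3.2, 0, 0],
  [10, 0, -3.5, 0, 0],
  [10, 0, -3.5, 0, 0],
])

```text
t: 6.78
tcp_pos: [0.5795, -0.0047, 0.1549]
tool_rot: [0.117, 0.697, -0.697, -0.116]
force: [-0.4, -0.0, -2.8]
finger_gap: 0.202
```

```bash
python3 - <<'E'
from h import *
to([.515,.306,.153],13.3)
im=manip.snapshot('side'); cv2.imwrite('pics/side5.png',im[:,:,::-1])
# refine board centre: threshold + min-area on both full views
im=manip.snapshot('scene'); cv2.imwrite('pics/scene5.png',im[:,:,::-1])
E
```

```text
t 6.78 tcp [ 0.5795 -0.0047  0.1549] jaw -108.97 tool y [ 0.001 -0.    -1.   ] F [-0.4 -0.  -2.8] gap 17.3 q6 1.7
shift units [ 5.399  0.059 -9.094]
twist -3.227
```

View pics/side5.png

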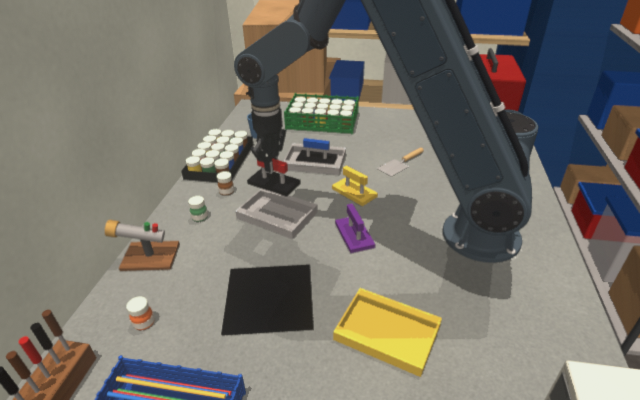

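The side view shows the marver lifted clear at (272,180), the pan empty at (277,211) and the blue one undisturbed at (317,150). Carrying it to the board, turning to match the board's 13° angle.

Request:
apply_moves([
  [10, 0.25, 0, -0.4, 0],
  [10, 0.8, 0, -1.3, -0.4],
  [10, 1.5, 0, -2.5, -0.8],
  [10, 2.2, 0, -3.8, -1.3],
  [10, 3.0, 0, -5.1, -1.8],
  [10, 3.8, 0, -6.4, -2.3],
  [10, 4.5, 0, -7.6, -2.7],
  [10, 5.05, 0, -8.5, -3.1],
  [10, 5.35, 0, -9.0, -3.2],
  [10, 5.4, 0, -9.1, -3.2],
  [10, 5.4, 0, -9.1, -3.2],
])

```text
t: 8.25
tcp_pos: [0.5148, 0.3055, 0.154]
tool_rot: [0.08, -0.702, 0.703, -0.08]
force: [0.2, -0.9, -2.6]
finger_gap: 0.203
```

```bash
python3 - <<'E'
from h import *
to([.515,.306,.053],13.3)
np.savez('w6.npz',E=manip.get_calibration('wrist')['extrinsics'])
im=manip.snapshot('wrist'); cv2.imwrite('pics/wrist6.png',im[:,:,::-1])
E
```

```text
t 8.25 tcp [0.5148 0.3055 0.154 ] jaw -77.02 tool y [-0.    -0.001 -1.   ] F [ 0.2 -0.9 -2.6] gap 17.3 q6 1.69
shift units [-0.013  3.366 -0.015]
twist -0.032
```

View pics/wrist6.png

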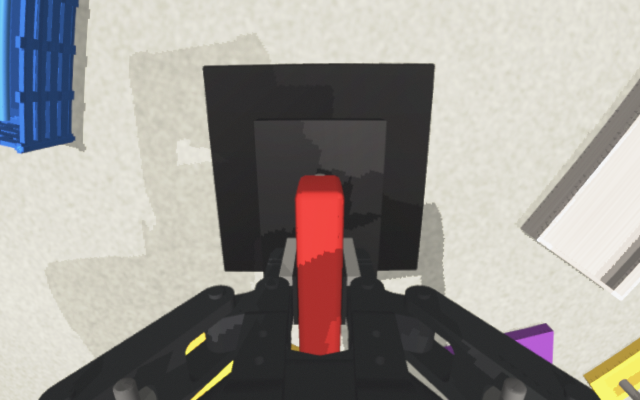

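The board corners in the wrist view are (204,66), (434,64), (417,269) and (225,271), and the held plate looks square to it.

```bash
python3 - <<'E'
from h import *
c=dict(manip.get_calibration('wrist')); c['extrinsics']=np.load('w6.npz')['E']
P=onplane(c,[[204,66],[434,64],[417,269],[225,271]],.006); print(P.round(4).tolist(),P.mean(0))
for i in range(4): d=P[(i+1)%4]-P[i]; print(np.linalg.norm(d),np.degrees(np.arctan2(d[1],d[0])))
t=P.mean(0)
for n in ('scene','side'):
    im=cv2.imread(f'pics/{n}0.png')[:,:,::-1].copy(); cc=manip.get_calibration(n)
    roi={'scene':(285,260,410,385),'side':(215,258,320,340)}[n]
    m=cv2.moments(big(hsv(im)[...,2]<90,roi)); print(n,onplane(cc,[[m['m10']/m['m00'],m['m01']/m['m00']]],.006))
to([.515,.306,.053],13.3)
E
```

```text
[[0.5893, 0.424, 0.006], [0.6348, 0.2333, 0.006], [0.4433, 0.1865, 0.006], [0.3968, 0.3786, 0.006]] [0.51604344 0.30558149 0.006     ]
0.19607980474264175 -76.59139979050175
0.19717455076134707 -166.26081379676327
0.197626691976269 103.59305933007042
0.19780793195478397 13.290360952212875
scene [[0.52002109 0.30927261 0.006     ]]
side [[0.51120972 0.31912249 0.006     ]]
t 8.3 tcp [0.5149 0.3052 0.154 ] jaw -77.06 tool y [-0.    -0.001 -1.   ] F [ 0.1 -0.1 -2.8] gap 17.5 q6 1.69
shift units [-0.01   3.368 -0.028]
twist -0.036
```

Board centre is (0.5155,0.3057), angle 13.3°, with sides measuring 197 mm against 200 mm. Contact is expected at TCP z≈0.0506. Lowering most of the way, then creeping.

Request:
apply_moves([
  [10, -0.02, 0.5, 0, 0],
  [10, -0.02, 1.2, 0, 0],
  [10, -0.02, 2.0, 0, 0],
  [10, -0.02, 2.6, 0, 0],
  [10, -0.02, 3.0, 0, 0],
  [10, -0.02, 3.2, 0, 0],
  [10, -0.02, 3.3, 0, 0],
  [10, -0.02, 3.34, 0, 0],
  [10, -0.02, 3.34, 0, 0],
  [10, -0.02, 3.34, 0, 0],
])

```text
t: 9.55
tcp_pos: [0.5155, 0.3065, 0.0545]
tool_rot: [-0.08, 0.703, -0.702, 0.081]
force: [-1.0, 0.5, -1.3]
finger_gap: 0.202
```

```bash
python3 - <<'E'
from h import *
to([.5155,.3057,.0506],13.3)
E
```

```text
t 9.55 tcp [0.5155 0.3065 0.0545] jaw -76.97 tool y [ 0.001  0.    -1.   ] F [-1.   0.5 -1.3] gap 17.3 q6 1.69
shift units [0.007 0.129 0.024]
twist -0.027
```

Request:
apply_moves([
  [10, 0, 0.02, 0, 0],
  [10, 0, 0.04, 0, 0],
  [10, 0, 0.06, 0, 0],
  [10, 0, 0.06, 0, 0],
  [10, 0, 0.06, 0, 0],
])

```text
t: 10.18
tcp_pos: [0.5153, 0.3063, 0.0522]
tool_rot: [0.08, -0.703, 0.703, -0.08]
force: [0.6, 0.3, -2.3]
finger_gap: 0.202
```

Request:
apply_moves([
  [10, 0, 0.015, 0, 0],
  [10, 0, 0.03, 0, 0],
  [10, 0, 0.03, 0, 0],
])

```text
t: 10.55
tcp_pos: [0.5153, 0.3063, 0.0513]
tool_rot: [0.08, -0.703, 0.703, -0.08]
force: [-0.5, -0.3, -1.9]
finger_gap: 0.205
```

Request:
apply_moves([
  [10, 0, 0.015, 0, 0],
  [10, 0, 0.03, 0, 0],
  [10, 0, 0.03, 0, 0],
])

```text
t: 10.92
tcp_pos: [0.5153, 0.3063, 0.0506]
tool_rot: [0.08, -0.703, 0.703, -0.08]
force: [-0.8, -0.8, -0.2]
finger_gap: 0.204
```

```bash
python3 - <<'E'
from h import *
to([.5155,.3057,.0506],13.3)
im=manip.snapshot('side'); cv2.imwrite('pics/side7.png',cv2.resize(im[180:350,190:340],None,fx=3.5,fy=3.5,interpolation=cv2.INTER_CUBIC)[:,:,::-1])
E
```

```text
t 10.93 tcp [0.5153 0.3063 0.0506] jaw -76.98 tool y [ 0. -0. -1.] F [-0.8 -0.8 -0.2] gap 17.4 q6 1.69
shift units [-0.003  0.001  0.021]
twist -0.028
```

View pics/side7.png

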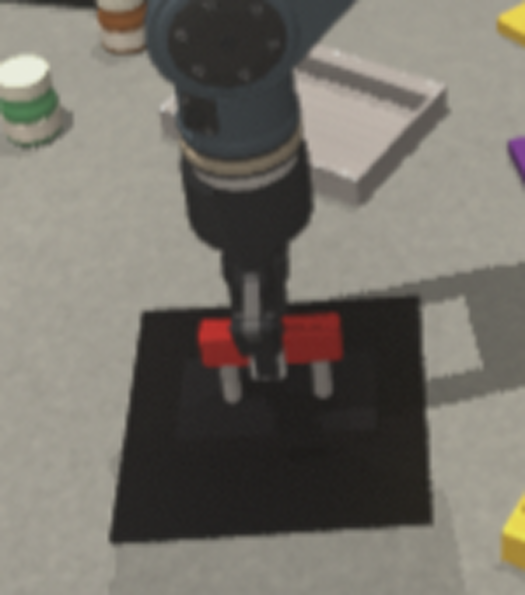

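Force is near 0 at the expected height, so it is just touching. One more 0.5 mm to confirm.

Request:
apply_moves([
  [10, 0, 0.015, 0, 0],
  [10, 0, 0.015, 0, 0],
])

```text
t: 11.22
tcp_pos: [0.5154, 0.3062, 0.0506]
tool_rot: [0.08, -0.703, 0.703, -0.08]
force: [-2.5, -2.4, 5.3]
finger_gap: 0.204
```

```bash
python3 - <<'E'
from h import *
to([.5155,.3057,.0506],13.3)
E
```

```text
t 11.22 tcp [0.5154 0.3062 0.0506] jaw -76.98 tool y [ 0.  0. -1.] F [-2.5 -2.4  5.3] gap 17.4 q6 1.69
shift units [-0.     0.     0.019]
twist -0.028
```

Contact is confirmed: Fz +5 N and z no longer drops. Opening gently, then retreating up.

Request:
apply_moves([
  [18, 0, 0.015, 0, 0],
  [20, 0, 0.015, 0, 0],
  [24, 0, 0.015, 0, 0],
  [32, 0, 0.015, 0, 0],
  [45, 0, 0.015, 0, 0],
  [60, 0, 0.015, 0, 0],
  [60, 0, 0.015, 0, 0],
  [60, 0, 0.015, 0, 0],
], squeeze=20)

```text
t: 12.22
tcp_pos: [0.5153, 0.3063, 0.0495]
tool_rot: [-0.08, 0.703, -0.703, 0.08]
force: [0.2, 0.0, 0.8]
finger_gap: 0.702
```

```bash
python3 - <<'E'
from h import *
to([.5155,.3057,.0506],13.3)
im=manip.snapshot('wrist'); cv2.imwrite('pics/wrist8.png',im[:,:,::-1])
E
```

```text
t 12.22 tcp [0.5153 0.3063 0.0495] jaw -76.98 tool y [ 0.  0. -1.] F [0.2 0.  0.8] gap 60.0 q6 1.69
shift units [-0.002 -0.035  0.021]
twist -0.028
```

View pics/wrist8.png

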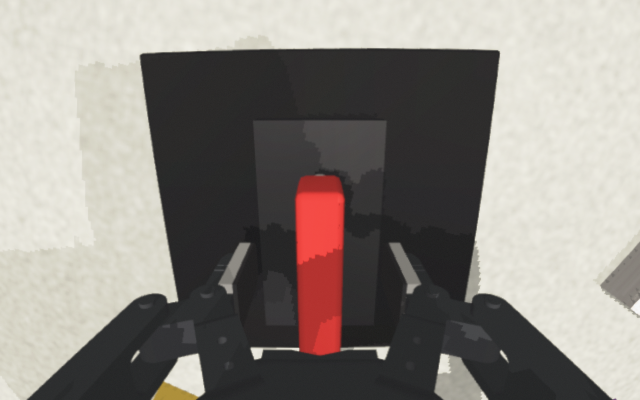

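The jaws are clear of the bar (pads at columns 238 and 402, bar at 297–344), and the plate lies flat on the board. Rising.

Request:
apply_moves([
  [60, 0, -0.3, 0, 0],
  [60, 0, -1, 0, 0],
  [60, 0, -2.2, 0, 0],
  [60, 0, -3.5, 0, 0],
  [60, 0, -4.8, 0, 0],
  [60, 0, -5.6, 0, 0],
  [60, 0, -6, 0, 0],
  [60, 0, -6, 0, 0],
  [60, 0, -6, 0, 0],
])

```text
t: 13.4
tcp_pos: [0.5145, 0.306, 0.2283]
tool_rot: [0.081, -0.702, 0.703, -0.079]
force: [0.5, 0.6, 1.0]
finger_gap: 0.706
```

```bash
python3 - <<'E'
from h import *
to([.5155,.3057,.0506],13.3)
c=manip.get_calibration('wrist'); im=manip.snapshot('wrist'); cv2.imwrite('pics/wrist9.png',im[:,:,::-1])
k=big(redmask(im),(200,30,440,330)); r=cv2.minAreaRect(k); b=cv2.boxPoints(r)
P=onplane(c,b,.084); print(P.round(4).tolist(),P.mean(0),[round(np.linalg.norm(P[i]-P[i-1]),4) for i in range(4)])
q,_=quad(hsv(im)[...,2]<75,(100,10,540,300)); P=onplane(c,q,.006); print(q.tolist(),P.round(4).tolist(),P.mean(0))
im=manip.snapshot('scene'); cv2.imwrite('pics/scene9.png',im[:,:,::-1])
E
```

```text
t 13.4 tcp [0.5145 0.306  0.2283] jaw -76.98 tool y [-0.002 -0.001 -1.   ] F [0.5 0.6 1. ] gap 60.3 q6 1.69
shift units [-0.045  5.924  0.015]
twist -0.028
[[0.5574, 0.3256, 0.084], [0.5614, 0.3085, 0.084], [0.4729, 0.2873, 0.084], [0.4686, 0.306, 0.084]] [0.51508449 0.30688263 0.084     ] [np.float64(0.091), np.float64(0.0175), np.float64(0.091), np.float64(0.0192)]
[[410.0, 70.0], [399.0, 237.0], [242.0, 238.0], [228.0, 72.0]] [[0.6336, 0.2342, 0.006], [0.4435, 0.1884, 0.006], [0.3983, 0.3784, 0.006], [0.5878, 0.4238, 0.006]] [0.51579743 0.30620027 0.006     ]
```

View pics/wrist9.png

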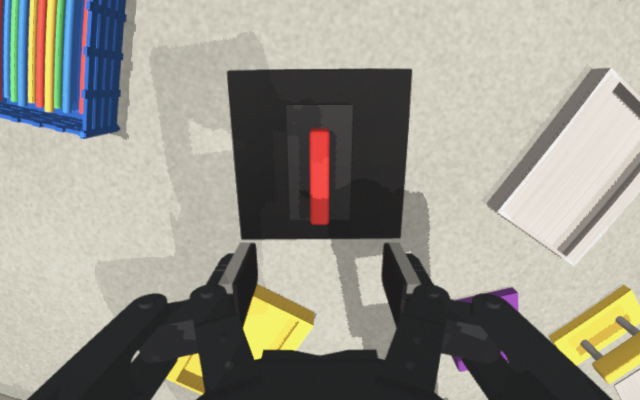

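View pics/scene9.png

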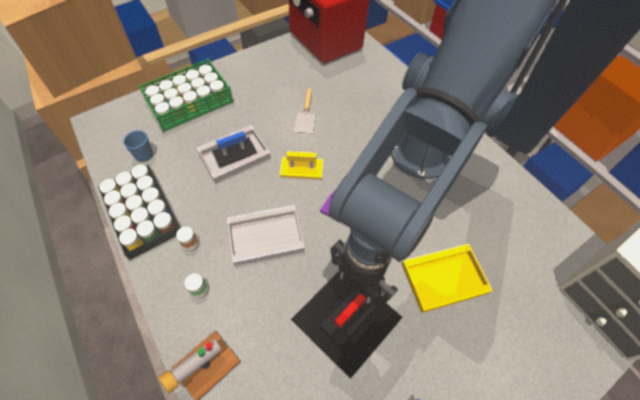

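The marver is flat on the board. The bar centre is (0.5151,0.3069) and the board centre (0.5158,0.3062), about 1 mm apart. Blue, at (231,140), hasn't moved, the pan is empty and the robot is clear. Handing in.

```bash
python3 -c "
from station import manip
print(manip.sign_off())"
```

```text
the job is handed in; nothing more can be done
None
```

The red-handled marver is out of its pan and lies flat in the middle of the black work board. I handed the job in at about 13.5 s of the 43 s allowed; the sign-off gives no verdict.

I gripped the red bar and turned the marver 28° clockwise, down in the pan and eased up by about 1 mm. Once it was square and centred I lifted it straight out and set it down with about 5 N of contact. Then I opened the jaws and moved the arm clear.

**Last checks:**
- **Position:** the bar centre measured (0.515, 0.307) and the board centre (0.516, 0.306), about 1 mm apart. The marver is square to the board.
- **Forces:** wrist readings at the end of each move stayed at about 6 N or less.
- **Other items:** in the last scene picture the pan is empty and the blue and yellow marvers and the yellow pan look where they were. The arm mostly hid the purple marver there, but the last wrist view shows it on the bench.

**Disagreements:** early board-centre estimates from the scene and side pictures were off by up to about 14 mm. I discarded them in favour of the wrist view, whose board sides came out at 196–198 mm against the true 200 mm.

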